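Hold the tubes raised in the dry-block warmer

ROBOT

A 7-joint arm with a two-finger parallel gripper is mounted at the origin on the work surface. World frame = base frame: x ahead of the robot, y to its left, z up, the work surface at z = 0. Lengths are in mm, angles in degrees, forces in N, time in s.
With the tool pointing down it reaches from about 350 to 900 mm from the base axis. Payload 8.1 kg.
Tool frame: the origin (TCP) lies on the centre line of the jaws, within the pads' length; the fingertips stand 25 mm ahead of it and the grasp point (between the pads) lies 6 mm ahead of it; z points along the fingers, x is the direction in which the jaws open and shut, and the axes are right-handed (so a half turn about z gives the same grasp; the last joint's range is limited). The gripper opens to 85 mm and grips with 20 to 120 N. Pads are 22 mm wide; open, the fingers measure 114 mm over their backs; the gripper's body (76 mm by 85 mm) begins 54 mm behind the grasp point. The pads swing forward as they close: fully open they stand 13 mm farther back than shut.
Start: joints at [62.361, 24.895, 1.432, 90.138, -0.665, 64.973, -4.303], TCP at [231.687, -580.484, 256.323] pointing down, gripper open.
Joint ranges: [-149.89, 149.89], [-25.12, 119.58], [-72.63, 75.52], [4.76, 147.25], [-75.54, 255.54], [6.69, 114.76], [-157.13, 157.13]. Speed limits (degrees/s): [127.2, 127.2, 172.46, 172.46, 180, 180, 180].

INTERFACE

Orientations are given as a 3x3 rotation matrix whose columns are the frame's x, y, z axes.
In Python, from rig import * gives the robot as it stands.
- The arm moves only by the tool servo_tool, never from a script. Its argument "commands" is text: rows parted by semicolons, each of 6 numbers parted by spaces: the shift along the tool's x, y, z in m, then the turn, a rotation vector about the tool's x, y, z in rad. A call has exactly 5 rows; each row shifts and turns the pose as measured when the row begins, along the tool's axes as they then stand; what a row does not reach is not made up. A row lasts 1/12 s, in which the tool goes at most 41.7 mm and 7.16 degrees, less where a joint would pass 70% of its speed; a pose out of reach is approached as far as the arm can. A call is refused whole if a number of a shift passes 0.0417 or a number of a turn 0.125, either way. A call with a gripper value outside its range is refused whole. "jaw" is the opening, from 0 (shut) to 1 (fully open), set as the call begins (left out, the last holds). The fingers move at their own pace and stop on an object; "newtons" is the grip in N (left out, the last holds). Time passes only in rows, so rows that do not move let the fingers close, or fill a call up. It gives the time, the measured TCP pose, the force and the opening at its end, in the units of the state.
- observe(): the state, without advancing time (a new reading comes with each control period).
- capture(name): name is "scene" or "top" or "wrist"; returns (picture, depth): 480x640x3 uint8, red, green, blue; 480x640 float32, mm along the optical axis (not along the pixel's ray), 0 where there is no reading.
- camera_info(name): a dict with "K" (3x3 intrinsics, pixels), "dist_coeffs" ([k1, k2, p1, p2, k3] as OpenCV has them; the pictures are not rectified), "pose" (4x4, takes a point from camera to world coordinates); the wrist camera has in their place "tool_from_camera" (4x4, takes a point from camera to tool coordinates, whose origin is the TCP and whose axes are the tool frame's). Camera axes: x right, y down, z forward; pixel columns grow to the right and rows downward; lengths in mm; the calibration is good to about 2 mm. A picture is of the moment at which its call begins: read the wrist's pose just before it. camera_info takes no time and is no camera call.
- finish_job(): hands the job in, once; it reports no verdict.
The state is a dict: "time": time; "joint_pos": joint angles; "dq": joint speeds; "effort": joint torques, N m; "eef_pos": TCP position; "tcp_rot": TCP orientation; "ft_force": force on the tool from outside, world axes, zero at the start; "torque": the same for the moment, N m; "grip_width": finger opening in mm.
Only numpy, scipy, OpenCV 4.12 (cv2) and the standard library are available. Lean on these libraries where they do the work, as an engineer would, in place of code of your own. Each camera call takes 0.05 s, during which the arm holds its last target.

TASK

On the tube warmer, swing the latch lever right off the lid and then lift the lid back until it rests open against its stop. Then push the square black lift key down 12 mm, give or take 3 mm, with the fingers (never right to the bottom of its 20 mm stroke), so that the tubes stand up out of their block, and finish while still holding it there. Do not shift or tip the glassware and other things standing about.

Things in the scene. Friction and masses are not known exactly. Their poses are not given: they have to be found in the camera images.
- warmer: White box fixed to the bench: 190 mm deep (x -75 to 115), 260 wide (y -130 to 130), 100 high. Origin at bench level, +x to the hinge side (away from the robot at yaw 0), +y left, z up. The lid covers x -75 to 75, y -72 to 115, over a well with its floor 70 mm up (inner x -67 to 67, y -70 to 107) with key and tubes. A strip right of the lid carries the latch and a loose vial.
- latch (a joint): Latch angle, rad. A flat steel arm (75 x 16 x 6 mm, underside 110 mm up) turns level about an upright pivot on the strip right of the lid. 0 = points to the warmer's +y, lying over the lid and blocking it; grows counter-clockwise seen from above; at 1.57 points to the warmer's -x; clear of the lid from 1.35; stop 1.9. Starts at 0 to 0.35. Stays where left (about 1 N at the peg moves it).
- latch_peg (a point): Centre of the top end of the upright black peg by which the latch is swung: 14 mm in diameter, 32 mm tall above the arm, top 148.5 mm above the bench, 50 mm from the pivot. Moves with the latch.
- latch_pivot (a point): Point on the latch's vertical pivot axis, fixed on the warmer at its x -30, y -100 (mm), 116 mm above the bench.
- lid (a joint): Lid angle, rad: 0 shut, grows as it opens upward about the hinge along its far edge; stop at 1.85, where it rests leaning back; falls shut if let go below about 1.57 and falls open beyond. 250 g clear plate 150 x 187 x 8 mm in a grey frame.
- lid_bar (a point): Middle of the straight grip of the lid's steel loop handle: round bar, 10 mm diameter, 100 long, parallel to the hinge, 45 mm out from the lid's near edge in the lid's plane; 104.5 mm up when shut, 195 mm from the hinge axis; moves with the lid. Free below and on both sides: pinched from straight above, it can turn between the pads, so the gripper may point down all the way.
- lid_hinge (a point): Point on the lid's level hinge axis (parallel to the warmer's y), level with lid_bar when shut, at the warmer's x 75, y 21.5 (mm), 104.5 mm above the bench.
- key (a joint): How far the lift key is pressed down, m: 0 up, 0.020 at the bottom stop. Spring-loaded: starts to move at about 4 N and takes about 9 N at 12 mm, 12 N at the bottom; springs back when let go. A rocker raises the tubes as far as the key goes down.
- key_top (a point): Centre of the top face of the lift key: a square black pad 44 x 44 mm, in the well at the warmer's x -22, y -27 (mm), top 88 mm above the bench when up (so 12 mm below the rim). Moves with the key.
- tubes_top (a point): Top of the middle one of nine blue-capped tubes (3 x 3, 28 mm apart, caps 15 mm wide), left of the key in the well, at the warmer's x 12, y 55 (mm); 89.5 mm up with the key up. They are part of the warmer and rise as far as the key goes down.
- beaker: Bystander: loose glass beaker, 64 mm wide, 85 tall; origin under its centre.
- reagent_bottle: Bystander: loose glass bottle with blue cap, 66 mm wide, 140 tall; origin under its centre.
- mortar: Bystander: loose white ceramic bowl, 84 mm wide, 50 tall; origin under its centre.
- petri_dish: Bystander: loose clear flat dish, 84 mm wide, 20 tall; origin under its centre.
- vial: Bystander: small amber vial, 24 mm wide, 40 tall, standing loose on the far end of the strip right of the lid (100 mm up); origin under its centre.
- spatula: Bystander: loose steel spatula, 170 mm long, lying on the bench; origin at its middle, x along it.
- tip_tray: Bystander: loose white open tray 90 x 120 x 30 mm; origin under its centre.

How it is judged (in metres and radians):
On the way, in this order (a step that is already met when the one before it is completed fails the run):
1. the latch lever is swung clear while the lid is still shut (value of joint latch above 1.35 rad and value of joint lid below 0.1 rad), for 0.1 s.
2. the lid is open against its stop, the key not yet pressed (value of joint lid above 1.7 rad and value of joint key below 0.004 m), for 0.2 s.
3. the fingers hold the key 9 to 15 mm down (value of joint key between 0.009 and 0.015 m and contact force between the fingers and key above 4 N), for 0.5 s.
At the end, for the whole second after the job is handed in: The fingers hold the lift key 9 to 15 mm down (contact force over 4 N), still holding at the end, with the lid open beyond 1.7 rad and the latch lever beyond 1.35 rad (all of step 3 and value of joint lid above 1.7 rad and value of joint latch above 1.35 rad); the arm keeps its last pose, push and grip.
It fails at once if the lift key is pushed to the bottom (beyond 18 mm) (value of joint key above 0.018 m).
It fails at once if a bystander is shifted by more than 20 mm (distance of any of beaker, reagent_bottle, mortar, petri_dish, vial, spatula, tip_tray from where it was at the start of the episode above 0.02 m).
It fails at once if a standing bystander is tipped (angle between any of beaker, reagent_bottle, mortar, petri_dish, vial, tip_tray's own z axis and vertical above 0.4 rad).
It also fails if it takes over 59 s, if anything falls off the work surface, if the arm or the gripper's body presses on something with over 40 N, if the wrist force passes 120 N, or if a joint passes its speed limit or range.

## Working session

There is one attempt and no reset: what is moved stays moved. The work goes in short steps, Python scripts to look and compute and a tool call to move; the robot and the scene stay as the last step left them, time stands still between calls to the robot, and variables do not carry over. Pictures are saved under pics/ and viewed, and the job is handed in when it is done.

Besides the shell and the picture viewer there is one more tool, called after "Emit:" by a JSON object that holds its "api" and its "payload", one argument or row to a line. servo_tool: Moves the arm, as the interface text tells. Its arguments: {"type":"object","properties":{"commands":{"type":"string"},"jaw":{"type":"number"},"newtons":{"type":"number"}},"required":["commands"]}

```bash
mkdir -p pics
python3 - <<'E'
from rig import *
import cv2,numpy as np
s=observe();print(s)
for n in ["scene","top","wrist"]:
    im,d=capture(n); cv2.imwrite(f"pics/{n}0.png",im[:,:,::-1]); np.savez(f"{n}0.npz",im=im,d=d)
    ci=camera_info(n); print(n,{k:np.round(np.array(v),3).tolist() for k,v in ci.items()})
E
```

```text
{'time': 0.0, 'joint_pos': array([62.35989859, 24.93632246,  1.42901418, 90.19087037, -0.66471958,
       64.97450376, -4.30360027]), 'dq': array([-0.02590191, -0.00016052, -0.04493167,  0.1390786 ,  0.04388959,
       -0.08156015,  0.04186948]), 'effort': array([-4.99113139e-04, -6.70477438e+01,  1.02446336e+00, -3.16218138e+01,
        1.55231520e-02,  1.26332210e-02,  1.20844934e-06]), 'eef_pos': array([ 231.49973698, -580.01733558,  255.51504042]), 'tcp_rot': array([[ 3.70694203e-01, -9.28754694e-01, -7.25315096e-04],
       [-9.28753556e-01, -3.70694888e-01,  1.45989498e-03],
       [-1.62475492e-03,  1.32464368e-04, -9.99998671e-01]]), 'ft_force': array([-0.83037129,  0.06388084, -0.95102207]), 'torque': array([-0.05339989, -0.01946085, -0.00564855]), 'grip_width': 85.31550209297566}
scene {'K': [[537.413, 0.0, 319.755], [0.0, 537.413, 239.639], [0.0, 0.0, 1.0]], 'dist_coeffs': [-0.152, 0.0, 0.0, 0.0, 0.0], 'pose': [[-0.225, 0.59, -0.776, 1392.265], [0.974, 0.145, -0.173, 208.607], [0.01, -0.795, -0.607, 809.285], [0.0, 0.0, 0.0, 1.0]]}
top {'K': [[483.369, 0.0, 318.611], [0.0, 483.369, 239.538], [0.0, 0.0, 1.0]], 'dist_coeffs': [-0.097, 0.0, 0.0, 0.0, 0.0], 'pose': [[0.026, -0.978, 0.209, 291.527], [-1.0, -0.026, 0.006, -21.77], [-0.001, -0.209, -0.978, 1064.332], [0.0, 0.0, 0.0, 1.0]]}
wrist {'K': [[393.639, 0.0, 324.747], [0.0, 393.639, 240.392], [0.0, 0.0, 1.0]], 'dist_coeffs': [-0.068, 0.0, 0.0, 0.0, 0.0], 'tool_from_camera': [[1.0, -0.001, 0.0, 0.136], [0.001, 0.96, 0.279, -71.151], [-0.001, -0.279, 0.96, -118.063], [0.0, 0.0, 0.0, 1.0]]}
```

View pics/scene0.png

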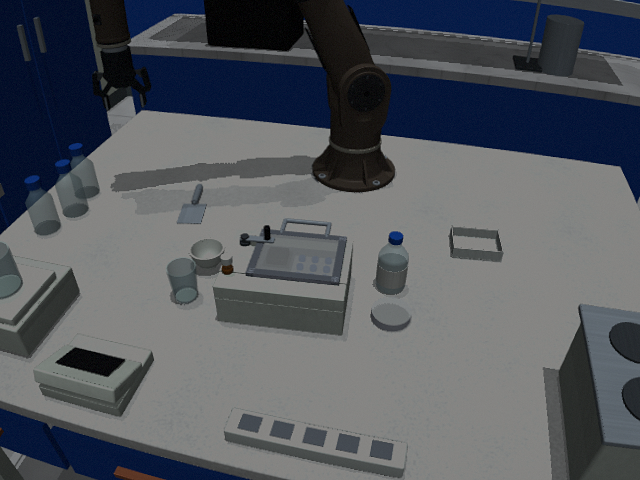

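View pics/top0.png

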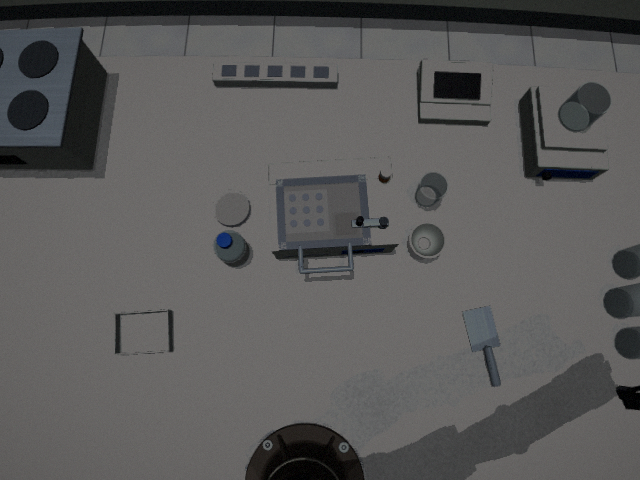

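```bash
cat > h.py <<'E'
from rig import *
import cv2,numpy as np
def ray(n,uv,z,pose=None):
    ci=camera_info(n);K=np.array(ci["K"]);D=np.array(ci["dist_coeffs"])
    P=np.array(ci["pose"]) if pose is None else pose
    p=cv2.undistortPoints(np.array(uv,float).reshape(-1,1,2),K,D).reshape(-1,2)
    r=np.c_[p,np.ones(len(p))]@P[:3,:3].T
    zz=np.broadcast_to(z,(len(p),))
    return P[:3,3]+r*((zz-P[2,3])/r[:,2])[:,None]
def wpose(s):
    T=np.eye(4);T[:3,:3]=s["tcp_rot"];T[:3,3]=s["eef_pos"]
    return T@np.array(camera_info("wrist")["tool_from_camera"])
E
python3 - <<'E'
import cv2
im=cv2.imread("pics/top0.png");c=im[140:300,200:460]
c=cv2.convertScaleAbs(c,alpha=1.6);cv2.imwrite("pics/topc.png",cv2.resize(c,None,fx=3,fy=3,interpolation=cv2.INTER_CUBIC))
E
```

```text
(no output)
```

View pics/topc.png

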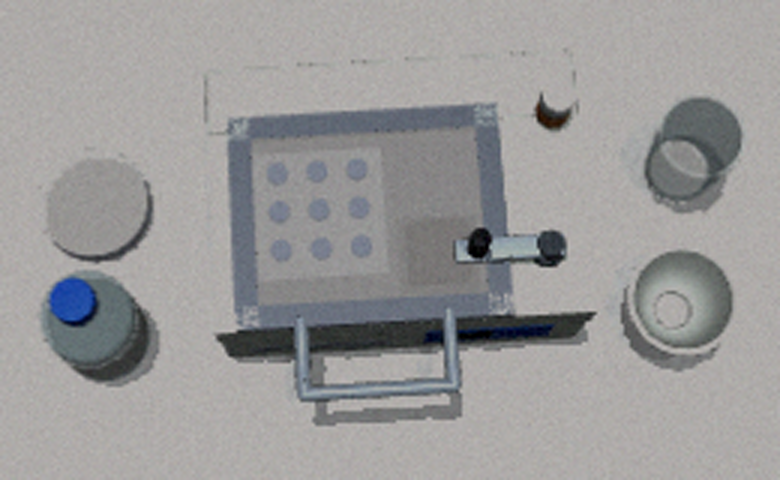

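Run:
```python
from h import *
f=lambda p:np.array(p,float)/3+[200,140]-[0.33,0.33]
px=[(217,335),(595,313),(576,50),(206,73),(303,395),(456,384),(238,127),(485,114)]
z=[100,100,100,100,104.5,104.5,108,108]
W=ray("top",f(px),z)
print(W.round(1))
L=np.array([(-75,130),(-75,-130),(115,-130),(115,130),(-120,71.5-4),(-120,-28.5+4)],float)
A=L;B=W[:6,:2]
a=A-A.mean(0);b=B-B.mean(0)
th=np.arctan2((a[:,0]*b[:,1]-a[:,1]*b[:,0]).sum(),(a*b).sum());R=np.array([[np.cos(th),-np.sin(th)],[np.sin(th),np.cos(th)]])
t=B.mean(0)-R@A.mean(0);print(np.degrees(th),t,(B-(A@R.T+t)).round(1))
for n,p in dict(piv=(-30,-100),key=(-22,-27),bar=(-120,21.5),hinge=(75,21.5)).items(): print(n,R@p+t)
print("peg",ray("top",f([(480,238)]),148.5),"pivot seen",ray("top",f([(551,246)]),125))
# bystanders
for n,p,zz in [("mortar",(685,300),50),("beaker",(705,133),85),("bottle cap",(73,302),140),("vial",(554,100),130)]: print(n,ray("top",f([p]),zz).round(0))
d=np.load("top0.npz")["d"];print(d[215:225,300:310].mean())
```

```text
[[ 470.3   78.5  100. ]
 [ 492.2 -177.7  100. ]
 [ 682.4 -166.2  100. ]
 [ 658.    95.2  100. ]
 [ 430.2   18.7  104.5]
 [ 440.3  -83.4  104.5]
 [ 615.7   70.   108. ]
 [ 629.7 -101.1  108. ]]
4.799118404034354 [556.06452499 -44.07258671] [[-0.2 -0.7]
 [-0.   2.1]
 [ 0.8 -2.2]
 [-1.8  0.1]
 [-0.6  5.5]
 [ 1.8 -4.9]]
piv [ 534.53595164 -146.23187669]
key [536.40054155 -72.8185039 ]
bar [434.68648341 -32.68746382]
hinge [629.00284201 -16.37327427]
peg [[530.07399258 -95.06232433 148.5       ]] pivot seen [[ 531.95726686 -144.5378026   125.        ]]
mortar [[ 514. -251.   50.]]
beaker [[ 628. -260.   85.]]
bottle cap [[482. 170. 140.]]
vial [[ 633. -146.  130.]]
976.2528
```

```bash
cat >> h.py <<'E'
from scipy.spatial.transform import Rotation as Ro
def tgtR(yawdeg,pitch=0):
    c,s=np.cos(np.radians(yawdeg)),np.sin(np.radians(yawdeg))
    R=np.array([[c,s,0],[s,-c,0],[0,0,-1.]])
    return R
def plan(targets,s=None,R=None):
    """targets: list of positions (mm), one per row; R target orientation; prints rows"""
    s=s or observe()
    p=s["eef_pos"].copy();C=s["tcp_rot"].copy()
    n=len(targets)
    rv=Ro.from_matrix(C.T@R).as_rotvec() if R is not None else np.zeros(3)
    k=max(int(np.ceil(np.abs(rv).max()/0.12)),min(n,2)); st=rv/k
    rows=[]
    for i,q in enumerate(targets):
        d=C.T@(np.array(q)-p)/1000
        t=st if i<k else np.zeros(3)
        rows.append(" ".join("%g"%x for x in list(np.round(d,4))+list(np.round(t,3))))
        p=np.array(q,float);C=C@Ro.from_rotvec(t).as_matrix()
    for i in range(0,n,5): print("; ".join(rows[i:i+5]))
def line(a,b,n): return [np.array(a)+(np.array(b)-np.array(a))*(i+1)/n for i in range(n)]
E
python3 - <<'E'
from h import *
s=observe()
plan(line(s["eef_pos"],[530,-95,215],15),s,tgtR(5))
E
```

```text
-0.0227 -0.0305 0.0027 -0 0 -0.116; -0.019 -0.0329 0.0027 -0 0 -0.116; -0.015 -0.0349 0.0027 -0 0 -0.116; -0.0109 -0.0364 0.0027 -0 0 -0.116; -0.0066 -0.0374 0.0027 -0 0 -0.116
-0.0022 -0.0379 0.0027 -0 0 -0.116; 0.0022 -0.0379 0.0027 -0 0 -0.116; 0.0066 -0.0374 0.0027 -0 0 -0.116; 0.0109 -0.0364 0.0027 -0 0 -0.116; 0.015 -0.0349 0.0027 -0 0 -0.116
0.019 -0.0329 0.0027 -0 0 -0.116; 0.0226 -0.0305 0.0027 0 0 0; 0.0226 -0.0305 0.0027 0 0 0; 0.0226 -0.0305 0.0027 0 0 0; 0.0226 -0.0305 0.0027 0 0 0
```

Emit:
{"api": "servo_tool", "payload": {
  "commands": "-0.0227 -0.0305 0.0027 0 0 -0.116; -0.019 -0.0329 0.0027 0 0 -0.116; -0.015 -0.0349 0.0027 0 0 -0.116; -0.0109 -0.0364 0.0027 0 0 -0.116; -0.0066 -0.0374 0.0027 0 0 -0.116",
  "jaw": 1,
  "newtons": 20
}}

```text
time: 0.57
eef_pos: [326.2, -420.8, 239.5]
tcp_rot: [[0.821, -0.57, -0.006], [-0.57, -0.821, -0.003], [-0.003, 0.006, -1.0]]
ft_force: [1.1, -1.4, 0.3]
grip_width: 85.3
```

Emit:
{"api": "servo_tool", "payload": {
  "commands": "-0.0022 -0.0379 0.002 0 0 -0.116; 0.0022 -0.0379 0.002 0 0 -0.116; 0.0066 -0.0374 0.002 0 0 -0.116; 0.0109 -0.0364 0.002 0 0 -0.116; 0.015 -0.0349 0.002 0 0 -0.116"
}}

```text
time: 0.98
eef_pos: [425.5, -249.0, 227.6]
tcp_rot: [[1.0, 0.002, -0.006], [0.002, -1.0, -0.004], [-0.006, 0.004, -1.0]]
ft_force: [1.7, -1.1, -0.7]
grip_width: 85.1
```

Run:
```python
from h import *
s=observe();print(s["eef_pos"])
plan(line(s["eef_pos"],[500,-100,215],5),s,tgtR(5))
```

```text
[ 425.49493917 -248.99828842  227.63142282]
0.015 -0.0298 0.0023 0.002 0.003 -0.043; 0.0162 -0.0291 0.0024 0.002 0.003 -0.043; 0.0174 -0.0284 0.0025 0 0 0; 0.0174 -0.0284 0.0025 0 0 0; 0.0174 -0.0284 0.0025 0 0 0
```

Emit:
{"api": "servo_tool", "payload": {
  "commands": "0.018 -0.0305 0.0023 0.002 0.003 -0.043; 0.019 -0.0305 0.0024 0.002 0.003 -0.043; 0.021 -0.03 0.0025 0 0 0; 0.021 -0.03 0.0025 0 0 0; 0.021 -0.03 0.0025 0 0 0"
}}

```text
time: 1.4
eef_pos: [516.8, -82.6, 214.6]
tcp_rot: [[0.995, 0.101, -0.0], [0.101, -0.995, 0.001], [-0.0, -0.001, -1.0]]
ft_force: [0.3, -0.4, -0.3]
grip_width: 85.5
```

Run:
```python
from h import *
s=observe();print(s["eef_pos"],s["dq"].round(1))
im,d=capture("wrist");cv2.imwrite("pics/w1.png",im[:,:,::-1]);np.savez("w1.npz",im=im,d=d,p=wpose(s))
```

```text
[516.81429692 -82.63639032 214.59025882] [-46.5  15.8  -5.1 -16.8   9.6   3.5 -54.3]
```

View pics/w1.png

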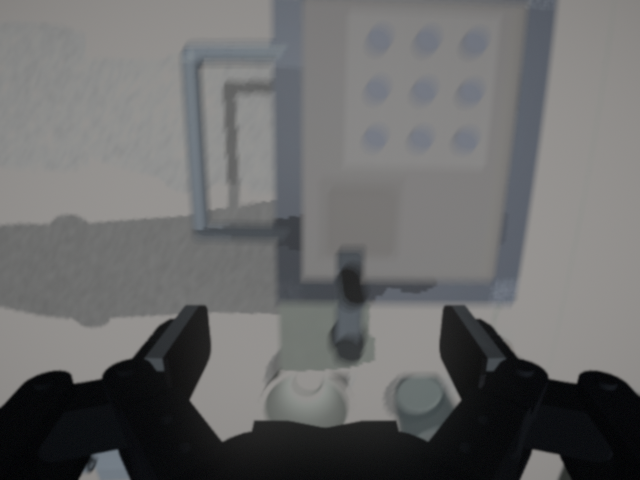

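Emit:
{"api": "servo_tool", "payload": {
  "commands": "0.012 0.006 0 0 0 0;0 0 0 0 0 0;0 0 0 0 0 0;0 0 0 0 0 0;0 0 0 0 0 0"
}}

```text
time: 1.87
eef_pos: [532.6, -73.7, 213.5]
tcp_rot: [[0.993, 0.117, -0.0], [0.117, -0.993, 0.008], [0.001, -0.008, -1.0]]
ft_force: [-0.3, 0.2, 0.2]
grip_width: 85.2
```

Run:
```python
from h import *
s=observe();print(s["eef_pos"],s["dq"].round(1))
im,d=capture("wrist");cv2.imwrite("pics/w2.png",cv2.convertScaleAbs(im[:,:,::-1],alpha=1.5));np.savez("w2.npz",im=im,d=d,p=wpose(s))
```

```text
[532.58635364 -73.74292553 213.51321617] [ 0.7 -0.3  0.3  0.5 -0.   0.   0.2]
```

View pics/w2.png

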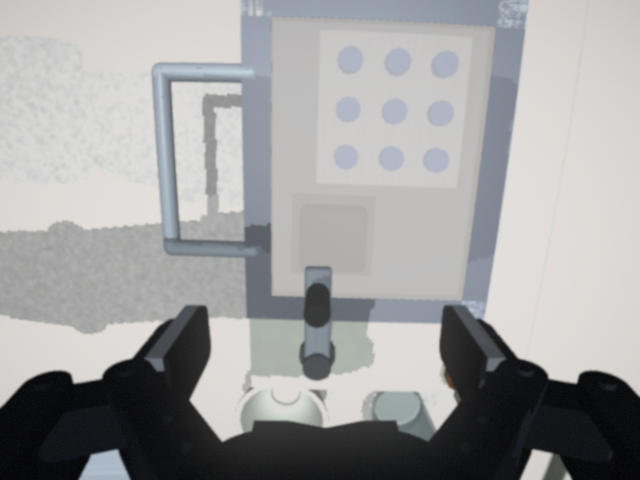

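```bash
python3 - <<'E'
from h import *
q=np.load("w2.npz");P=q["p"];d=q["d"]
r=lambda uv,z:ray("wrist",[uv],z,P)[0].round(1)
print("peg",r((317,313),148.5),"pivot top",r((317,365),125),r((317,365),116))
print("bar",r((160,71),104.5),r((171,246),104.5))
print("key",r((335,238),88),"tubes",r((394,111),89.5))
print("lid corners",r((524,8),108),r((485,320),108),r((246,318),108))
for v in range(280,330,4): print(v,d[v,317],end=" ")
for v in (100,150,200): print(v,d[v,155:180].round(0))
E
python3 -c "
import cv2;im=cv2.imread('pics/w2.png')[250:400,240:400];cv2.imwrite('pics/w2c.png',cv2.resize(im,None,fx=4,fy=4))"
```

```text
peg [531.3 -94.7 148.5] pivot top [ 536.  -140.9  125. ] [ 536.5 -146.8  116. ]
bar [431.3  17.1 104.5] [439.6 -82.6 104.5]
key [539.2 -70.5  88. ] tubes [564.1  11.3  89.5]
lid corners [621.6  71.6 108. ] [ 639.8 -107.8  108. ] [ 488.8 -123.5  108. ]
280 230.81519 284 226.1767 288 0.0 292 214.34506 296 209.8543 300 204.70494 304 201.53545 308 200.03264 312 200.79054 316 200.38509 320 201.14587 324 202.64317 328 238.87456 100 [209. 209. 209. 210. 207. 210. 211. 209. 209. 211. 209. 210. 211. 212.
 213. 213. 214. 313. 312. 312. 313. 313. 311. 312. 312.]
150 [323. 220. 218. 216. 218. 215. 215. 217. 217. 217. 218. 218. 218. 217.
 216. 217. 220. 222. 222. 222. 323. 323. 324. 324. 324.]
200 [335. 335. 335. 335. 335. 225. 226. 225. 224. 224. 225. 225. 224. 226.
 225. 226. 226. 225. 227. 225. 227. 227. 230. 334. 335.]
```

View pics/w2c.png

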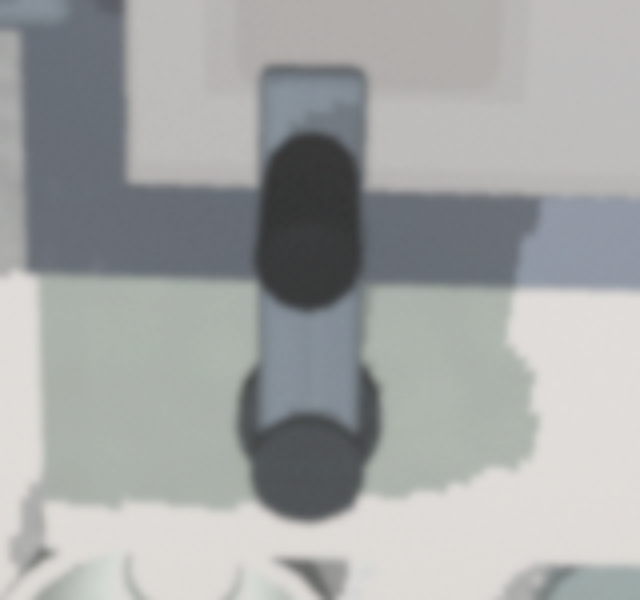

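Run:
```python
from h import *
s=observe()
plan(line(s["eef_pos"],[531,-95,190],2)+line([531,-95,190],[531,-95,150],3),s,tgtR(5))
```

```text
-0.002 0.0104 0.0117 -0.004 -0 0.015; -0.0018 0.0104 0.0117 -0.004 -0 0.015; -0 -0 0.0133 0 0 0; -0 -0 0.0133 0 0 0; -0 -0 0.0133 0 0 0
```

Emit:
{"api": "servo_tool", "payload": {
  "commands": "-0.002 0.0104 0.0117 -0.004 0 0.015; -0.0018 0.0104 0.0117 -0.004 0 0.015; 0 0 0.0133 0 0 0; 0 0 0.0133 0 0 0; 0 0 0.0133 0 0 0"
}}

```text
time: 2.33
eef_pos: [530.5, -100.5, 151.7]
tcp_rot: [[0.997, 0.079, 0.007], [0.079, -0.997, -0.004], [0.006, 0.005, -1.0]]
ft_force: [-0.4, -0.1, 0.4]
grip_width: 85.5
```

Run:
```python
from h import *
s=observe();print(s["eef_pos"])
plan(line(s["eef_pos"],[531,-95,150],5),s,tgtR(5))
```

```text
[ 530.47532439 -100.50795418  151.73301669]
0.0002 -0.0011 0.0003 0.002 -0.003 -0.004; 0.0002 -0.0011 0.0003 0.002 -0.003 -0.004; 0.0002 -0.0011 0.0003 0 0 0; 0.0002 -0.0011 0.0003 0 0 0; 0.0002 -0.0011 0.0003 0 0 0
```

Emit:
{"api": "servo_tool", "payload": {
  "commands": "0.0004 -0.0045 0.0003 0.002 -0.003 -0.004; 0 0 0 0.002 -0.003 -0.004; 0 0 0 0 0 0; 0 0 0 0 0 0; 0 0 0 0 0 0"
}}

```text
time: 2.75
eef_pos: [528.2, -97.9, 151.2]
tcp_rot: [[0.996, 0.084, -0.003], [0.084, -0.997, -0.001], [-0.003, 0.0, -1.0]]
ft_force: [0.1, -0.1, 0.1]
grip_width: 85.1
```

Emit:
{"api": "servo_tool", "payload": {
  "commands": "0 0 0 0 0 0; 0 0 0 0 0 0; 0 0 0 0 0 0; 0 0 0 0 0 0; 0 0 0 0 0 0",
  "jaw": 0,
  "newtons": 25
}}

```text
time: 3.17
eef_pos: [529.3, -98.0, 153.3]
tcp_rot: [[0.997, 0.084, 0.0], [0.084, -0.997, -0.001], [0.0, 0.001, -1.0]]
ft_force: [-0.1, -0.0, -1.1]
grip_width: 25.4
```

Emit:
{"api": "servo_tool", "payload": {
  "commands": "0 0 0 0 0 0; 0 0 0 0 0 0; 0 0 0 0 0 0; 0 0 0 0 0 0; 0 0 0 0 0 0"
}}

```text
time: 3.58
eef_pos: [529.5, -97.9, 153.4]
tcp_rot: [[0.996, 0.084, 0.001], [0.084, -0.996, -0.001], [0.001, 0.001, -1.0]]
ft_force: [0.3, -1.2, 0.6]
grip_width: 12.7
```

Run:
```python
from h import *
s=observe();print(s["eef_pos"],s["grip_width"],s["ft_force"])
c=np.array([534.5,-145]);v=s["eef_pos"][:2]-c
T=[]
for i in range(15):
    a=np.radians(95/15*(i+1)*1.0)
    R=np.array([[np.cos(a),-np.sin(a)],[np.sin(a),np.cos(a)]])
    T.append(np.r_[c+R@v,s["eef_pos"][2]])
print(T[-1]);plan(T,s,tgtR(5))
im,d=capture("wrist");cv2.imwrite("pics/w3.png",cv2.convertScaleAbs(im[:,:,::-1],alpha=1.5))
```

```text
[529.494385   -97.85808856 153.42422867] 12.69153616855082 [ 0.33759902 -1.19067847  0.64323696]
[ 487.97374586 -154.09525543  153.42422867]
-0.0052 0.0004 -0 0.001 -0 -0.002; -0.0051 0.001 -0 0.001 -0 -0.002; -0.005 0.0015 -0 0 0 0; -0.0048 0.0021 -0 0 0 0; -0.0046 0.0026 -0 0 0 0
-0.0042 0.0031 -0 0 0 0; -0.0039 0.0035 -0 0 0 0; -0.0035 0.0039 -0 0 0 0; -0.003 0.0043 -0 0 0 0; -0.0025 0.0046 -0 0 0 0
-0.002 0.0048 -0 0 0 0; -0.0015 0.005 -0 0 0 0; -0.0009 0.0052 -0 0 0 0; -0.0003 0.0052 0 0 0 0; 0.0003 0.0052 0 0 0 0
```

View pics/w3.png

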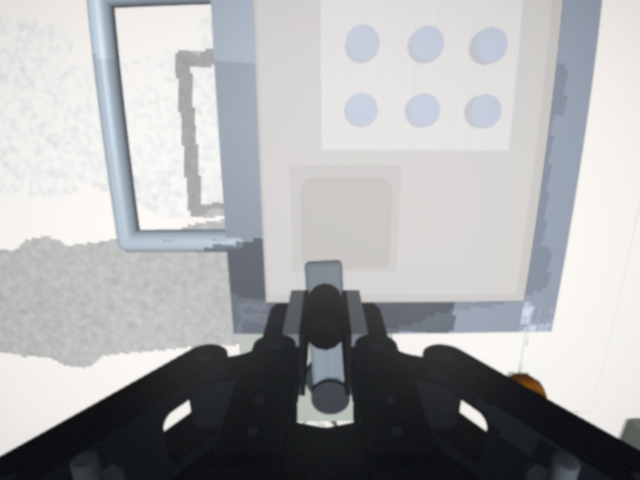

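Peg is held between the pads (pixel ~323,318). Swing along the arc.

Emit:
{"api": "servo_tool", "payload": {
  "commands": "-0.0052 0.0004 0 0 0 0; -0.0051 0.001 0 0 0 0; -0.005 0.0015 0 0 0 0; -0.0048 0.0021 0 0 0 0; -0.0046 0.0026 0 0 0 0"
}}

```text
time: 4.05
eef_pos: [507.2, -103.5, 153.5]
tcp_rot: [[0.996, 0.089, 0.007], [0.089, -0.996, 0.004], [0.008, -0.003, -1.0]]
ft_force: [5.3, 1.1, -3.8]
grip_width: 12.9
```

```bash
cat > arc.py <<'E'
from h import *
import sys
s=observe();print(s["eef_pos"],s["grip_width"],s["ft_force"])
c=np.array([534.5,-145]);v=s["eef_pos"][:2]-c
a0=np.degrees(np.arctan2(-v[0],v[1]));print("world ang",a0,"latch",np.radians(a0-4.8),"rad",np.hypot(*v))
n=int(sys.argv[2]);T=[]
for i in range(n):
    a=np.radians(a0+(float(sys.argv[1])-a0)*(i+1)/n)
    T.append(np.r_[c+49*np.array([-np.sin(a),np.cos(a)]),150])
plan(T,s,tgtR(5))
E
python3 arc.py 102 10
```

```text
[ 507.16851745 -103.5384756   153.51442877] 12.875917910091294 [ 5.3106482   1.06002351 -3.81719518]
world ang 33.392914879601605 latch 0.49904050739152606 rad 49.65952017138571
-0.0047 0.0037 0.0035 -0.001 -0.004 0.001; -0.0046 0.0037 -0 -0.001 -0.004 0.001; -0.0041 0.0042 0 0 0 0; -0.0036 0.0046 0 0 0 0; -0.003 0.005 0 0 0 0
-0.0024 0.0054 0 0 0 0; -0.0017 0.0056 0 0 0 0; -0.001 0.0058 0 0 0 0; -0.0003 0.0059 -0 0 0 0; 0.0004 0.0059 -0 0 0 0
```

Emit:
{"api": "servo_tool", "payload": {
  "commands": "-0.0047 0.0037 0 0 0 0; -0.0046 0.0037 0 0 0 0; -0.0041 0.0042 0 0 0 0; -0.0036 0.0046 0 0 0 0; -0.003 0.005 0 0 0 0"
}}

```text
time: 4.47
eef_pos: [488.1, -123.7, 153.5]
tcp_rot: [[0.995, 0.095, 0.011], [0.095, -0.995, 0.008], [0.012, -0.006, -1.0]]
ft_force: [7.5, 3.2, -4.6]
grip_width: 12.5
```

```bash
python3 arc.py 104 5
```

```text
[ 488.07904958 -123.74405758  153.47991892] 12.508545714390642 [ 7.51176941  3.16093611 -4.60136813]
world ang 65.3971716205371 latch 1.0576201621744403 rad 51.05604495169657
-0.0012 0.007 0.0034 -0.003 -0.006 0.004; -0.0021 0.0063 -0 -0.003 -0.006 0.004; -0.0012 0.0065 -0 0 0 0; -0.0003 0.0066 -0 0 0 0; 0.0006 0.0066 -0 0 0 0
```

Emit:
{"api": "servo_tool", "payload": {
  "commands": "-0.0018 0.007 0 0 0 0; -0.0018 0.007 0 0 0 0; -0.001 0.007 0 0 0 0; -0.0003 0.007 0 0 0 0; 0.0006 0.0066 0 0 0 0"
}}

```text
time: 4.88
eef_pos: [487.9, -158.9, 153.8]
tcp_rot: [[0.995, 0.097, 0.017], [0.097, -0.995, 0.01], [0.018, -0.008, -1.0]]
ft_force: [6.1, 6.6, -4.9]
grip_width: 12.8
```

```bash
python3 arc.py 104 5
```

```text
[ 487.92574068 -158.88352535  153.79290067] 12.767023860495758 [ 6.10555827  6.58280038 -4.87719391]
world ang 106.59902342623388 latch 1.7767281341026202 rad 48.59952579716509
-0.0005 -0.0003 0.0038 -0.004 -0.009 0.005; -0.0001 -0.0004 0 -0.004 -0.009 0.005; -0.0001 -0.0004 0 0 0 0; -0.0001 -0.0004 0 0 0 0; -0.0001 -0.0004 0 0 0 0
```

Emit:
{"api": "servo_tool", "payload": {
  "commands": "0 0 0 0 0 0; 0 0 0 0 0 0; 0 0 0 0 0 0; 0 0 0 0 0 0; 0 0 0 0 0 0",
  "jaw": 1
}}

```text
time: 5.3
eef_pos: [484.5, -163.1, 153.2]
tcp_rot: [[0.996, 0.092, 0.012], [0.092, -0.996, 0.008], [0.012, -0.007, -1.0]]
ft_force: [-0.2, 0.4, -0.5]
grip_width: 72.6
```

Emit:
{"api": "servo_tool", "payload": {
  "commands": "0 0 0 -0.004 -0.008 0; 0 0 -0.02 0 -0.008 0; 0 0 -0.03 0 0 0; 0 0 -0.03 0 0 0; 0 0 0 0 0 0"
}}

```text
time: 5.72
eef_pos: [482.4, -162.1, 234.4]
tcp_rot: [[0.996, 0.093, -0.013], [0.093, -0.996, 0.003], [-0.013, -0.004, -1.0]]
ft_force: [1.9, -0.1, -0.0]
grip_width: 85.5
```

Run:
```python
from h import *
s=observe();print(s["eef_pos"],s["grip_width"],s["ft_force"])
im,d=capture("wrist");cv2.imwrite("pics/w4.png",cv2.convertScaleAbs(im[:,:,::-1],alpha=1.5));np.savez("w4.npz",im=im,d=d,p=wpose(s))
```

```text
[ 482.36681292 -162.12000449  234.39534933] 85.51547252266263 [ 1.94965217e+00 -1.22998859e-01 -1.15509792e-03]
```

View pics/w4.png

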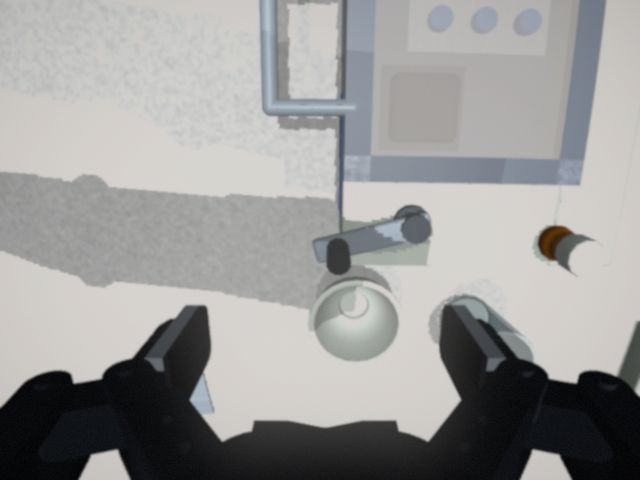

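Run:
```python
from h import *
s=observe();print(s["eef_pos"])
plan(line(s["eef_pos"],[435,-33,180],4)+[[435,-33,180]],s,tgtR(4.8))
```

```text
[ 481.43335664 -162.08538073  232.25628961]
-0.0084 -0.0332 0.0133 -0.002 0.007 0.005; -0.0086 -0.0331 0.0132 -0.002 0.007 0.005; -0.0089 -0.0331 0.0131 0 0 0; -0.0089 -0.0331 0.0131 0 0 0; 0 0 0 0 0 0
```

Emit:
{"api": "servo_tool", "payload": {
  "commands": "-0.0084 -0.0332 0.0133 -0.002 0.007 0.005; -0.0086 -0.0331 0.0132 -0.002 0.007 0.005; -0.0089 -0.0331 0.0131 0 0 0; -0.0089 -0.03 0.0131 0 0 0; 0 0 0 0 0 0",
  "jaw": 0.4
}}

```text
time: 6.18
eef_pos: [433.7, -34.5, 176.7]
tcp_rot: [[0.997, 0.077, 0.002], [0.077, -0.997, -0.003], [0.001, 0.003, -1.0]]
ft_force: [-0.1, -0.4, 0.1]
grip_width: 34.5
```

Run:
```python
from h import *
s=observe();print(s["eef_pos"],s["grip_width"])
plan(line(s["eef_pos"],[435,-33,160],2)+[[435,-33,145],[435,-33,132],[435,-33,128]],s,tgtR(4.8))
im,d=capture("wrist");cv2.imwrite("pics/w5.png",cv2.convertScaleAbs(im[:,:,::-1],alpha=1.5));np.savez("w5.npz",im=im,d=d,p=wpose(s))
```

```text
[433.7111326  -34.46944263 176.72194869] 34.53989632880609
0.0007 -0.0007 0.0084 0.001 -0.001 -0.004; 0.0007 -0.0007 0.0084 0.001 -0.001 -0.004; -0 -0 0.015 0 0 0; -0 -0 0.013 0 0 0; -0 -0 0.004 0 0 0
```

View pics/w5.png

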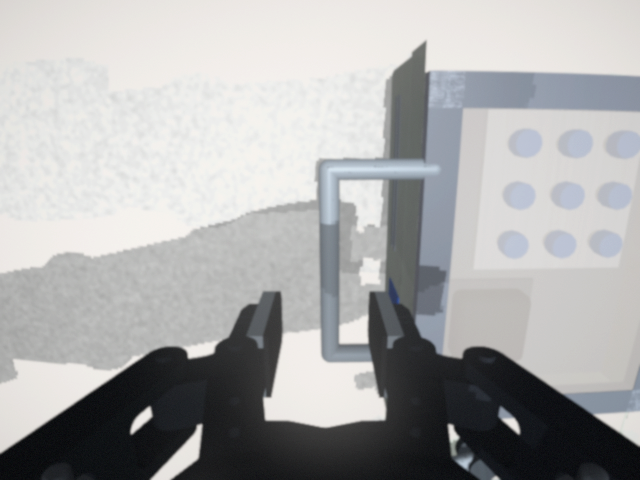

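Run:
```python
from h import *
P=np.load("w5.npz")["p"]
print(ray("wrist",[(329,170),(330,345)],104.5,P).round(1))
```

```text
[[432.2  16.  104.5]
 [440.3 -78.7 104.5]]
```

Emit:
{"api": "servo_tool", "payload": {
  "commands": "0.0007 -0.0007 0.014 0 0 -0.004; 0.0007 -0.0007 0.014 0 0 -0.004; 0 0 0.014 0 0 0; 0 0 0.014 0 0 0; 0 0 0.006 0 0 0"
}}

```text
time: 6.65
eef_pos: [438.1, -37.7, 113.5]
tcp_rot: [[0.996, 0.085, 0.004], [0.085, -0.996, -0.006], [0.004, 0.007, -1.0]]
ft_force: [-0.6, 0.2, 0.3]
grip_width: 34.4
```

Emit:
{"api": "servo_tool", "payload": {
  "commands": "-0.002 -0.002 0.003 0 0 0; 0 0 0 0 0 0; 0 0 0 0 0 0; 0 0 0 0 0 0; 0 0 0 0 0 0",
  "jaw": 0,
  "newtons": 30
}}

```text
time: 7.07
eef_pos: [436.3, -36.8, 110.1]
tcp_rot: [[0.996, 0.084, 0.003], [0.084, -0.996, -0.006], [0.003, 0.007, -1.0]]
ft_force: [-0.5, 1.4, -2.0]
grip_width: 8.8
```

Emit:
{"api": "servo_tool", "payload": {
  "commands": "0 0 0 0 0 0; 0 0 0 0 0 0; 0 0 0 0 0 0; 0 0 0 0 0 0; 0 0 0 0 0 0"
}}

```text
time: 7.48
eef_pos: [436.3, -36.8, 111.2]
tcp_rot: [[0.996, 0.084, 0.004], [0.084, -0.996, -0.007], [0.004, 0.007, -1.0]]
ft_force: [0.0, 1.7, -1.4]
grip_width: 9.1
```

```bash
cat > lid.py <<'E'
from h import *
import sys
s=observe();print(s["eef_pos"],s["grip_width"],s["ft_force"])
yaw=np.radians(4.8);e=np.array([np.cos(yaw),np.sin(yaw)])
H=np.array([435.5+195*np.cos(yaw),-32.5+195*np.sin(yaw)])
g=s["eef_pos"]+6*s["tcp_rot"][:,2]
u=(g[:2]-H)@e; w=g[2]-104.5
th=np.arctan2(w,-u);print("lid",th,"rad",np.hypot(u,w), "lateral",(g[:2]-H)@np.array([-e[1],e[0]]))
l=(g[:2]-H)@np.array([-e[1],e[0]])
t1=float(sys.argv[1]);n=int(sys.argv[2]);T=[]
for i in range(n):
    a=th+(t1-th)*(i+1)/n
    xy=H-195*np.cos(a)*e+l*np.array([-e[1],e[0]])
    T.append(np.r_[xy,104.5+195*np.sin(a)+6])
plan(T,s,tgtR(4.8))
E
python3 lid.py 0.5 5
```

```text
[436.30498764 -36.80121285 111.16983875] 9.06884396294439 [ 0.02575227  1.70222649 -1.44009966]
lid 0.003444215000076697 rad 194.5372158712968 lateral -4.395732349542409
0.0007 0.0002 -0.0193 0.004 -0.002 0; 0.003 0.0001 -0.0191 0.004 -0.002 0; 0.0048 -0 -0.0187 0 0 0; 0.0067 0 -0.0182 0 0 0; 0.0084 0 -0.0174 0 0 0
```

Emit:
{"api": "servo_tool", "payload": {
  "commands": "0.0007 0 -0.0193 0.003 -0.002 0; 0.003 0 -0.0191 0.003 -0.002 0; 0.0048 0 -0.0187 0 0 0; 0.0067 0 -0.0182 0 0 0; 0.0084 0 -0.0174 0 0 0"
}}

```text
time: 7.9
eef_pos: [463.7, -34.4, 206.3]
tcp_rot: [[0.996, 0.084, 0.006], [0.084, -0.996, 0.002], [0.007, -0.001, -1.0]]
ft_force: [13.0, 2.2, -10.5]
grip_width: 8.6
```

```bash
python3 lid.py 1.0 5
```

```text
[463.66183258 -34.36859903 206.32725314] 8.629202765519825 [ 13.039694     2.16706136 -10.49411071]
lid 0.5208044552711417 rad 192.58762752562748 lateral -4.2107927449518705
0.0081 -0 -0.0169 -0.001 -0.003 0; 0.0116 -0 -0.0147 -0.001 -0.003 0; 0.0129 -0 -0.0135 0 0 0; 0.0141 -0 -0.0122 0 0 0; 0.0152 0 -0.0108 0 0 0
```

Emit:
{"api": "servo_tool", "payload": {
  "commands": "0.0088 0 -0.0165 0 -0.003 0; 0.0116 0 -0.0147 0 -0.003 0; 0.0129 0 -0.0135 0 0 0; 0.0141 0 -0.0122 0 0 0; 0.0152 0 -0.0108 0 0 0"
}}

```text
time: 8.32
eef_pos: [535.4, -28.3, 279.2]
tcp_rot: [[0.996, 0.084, 0.019], [0.084, -0.996, 0.005], [0.02, -0.004, -1.0]]
ft_force: [13.7, 2.2, -26.7]
grip_width: 8.8
```

```bash
python3 lid.py 1.45 5
```

```text
[535.38509556 -28.26488871 279.23404931] 8.787815773088601 [ 13.69886558   2.20482611 -26.6991696 ]
lid 1.0580495216612864 rad 193.63689628596336 lateral -4.115907936132223
0.0132 -0 -0.0079 -0.002 -0.01 0; 0.0142 -0 -0.0057 -0.002 -0.01 0; 0.0145 0 -0.0048 0 0 0; 0.0148 -0 -0.0036 0 0 0; 0.0151 -0 -0.0024 0 0 0
```

Emit:
{"api": "servo_tool", "payload": {
  "commands": "0.015 0 -0.0045 0 -0.005 0; 0.0145 0 -0.0045 0 -0.005 0; 0.0145 0 -0.004 0 0 0; 0.0145 0 -0.0025 0 0 0; 0.0145 0 -0.001 0 0 0"
}}

```text
time: 8.73
eef_pos: [609.7, -21.8, 302.5]
tcp_rot: [[0.996, 0.083, 0.008], [0.083, -0.997, 0.003], [0.009, -0.002, -1.0]]
ft_force: [-1.7, 1.3, -3.9]
grip_width: 8.8
```

```bash
sed -i 's/195\*np.cos(a)/192.5*np.cos(a)/;s/195\*np.sin(a)/192.5*np.sin(a)/' lid.py; python3 lid.py 1.84 5
```

```text
[609.73048952 -21.84565499 302.53249019] 8.776458514999428 [-1.70134719  1.26545802 -3.9121958 ]
lid 1.4647662281158158 rad 193.1172543329267 lateral -3.9493217770066122
0.0145 -0 -0.0003 -0.001 -0.004 -0; 0.0144 -0 0.0002 -0.001 -0.004 -0; 0.0144 0 0.0012 0 0 0; 0.0143 0 0.0023 0 0 0; 0.0141 -0 0.0033 0 0 0
```

Emit:
{"api": "servo_tool", "payload": {
  "commands": "0.0145 0 0 0 -0.004 0; 0.0144 0 0.0005 0 -0.004 0; 0.0144 0 0.0015 0 0 0; 0.0135 0 0.0025 0 0 0; 0.004 0 0.001 0 0 0"
}}

```text
time: 9.15
eef_pos: [673.4, -16.4, 298.0]
tcp_rot: [[0.997, 0.083, -0.001], [0.083, -0.997, 0.002], [-0.001, -0.002, -1.0]]
ft_force: [-1.0, 0.2, 2.1]
grip_width: 8.7
```

```bash
python3 lid.py 1.84 5
```

```text
[673.3656842  -16.43253987 298.03252266] 8.749467148416835 [-0.95490872  0.15030523  2.09997509]
lid 1.7980650093056005 rad 192.4821292423932 lateral -3.8819220203529876
0.0016 -0 0.0004 -0.001 0.001 -0; 0.0016 -0 0.0004 -0.001 0.001 -0; 0.0016 0 0.0004 0 0 0; 0.0016 -0 0.0004 0 0 0; 0.0016 0 0.0004 0 0 0
```

Emit:
{"api": "servo_tool", "payload": {
  "commands": "0.004 0 0.0005 0 0 0; 0 0 0 0 0 0; 0 0 0 0 0 0; 0 0 0 0 0 0; 0 0 0 0 0 0",
  "jaw": 0.4
}}

```text
time: 9.57
eef_pos: [676.4, -17.1, 296.7]
tcp_rot: [[0.997, 0.082, -0.003], [0.082, -0.997, 0.001], [-0.003, -0.001, -1.0]]
ft_force: [0.1, -0.7, 0.1]
grip_width: 34.1
```

Emit:
{"api": "servo_tool", "payload": {
  "commands": "0 0 -0.01 0 0 0; 0 0 -0.02 0 0 0; 0 0 -0.02 0 0 0; 0 0 -0.02 0 0 0; 0 0 0 0 0 0"
}}

```text
time: 9.98
eef_pos: [674.2, -18.1, 372.0]
tcp_rot: [[0.997, 0.082, -0.005], [0.082, -0.997, -0.0], [-0.005, -0.0, -1.0]]
ft_force: [0.6, 0.2, 0.4]
grip_width: 34.1
```

Run:
```python
from h import *
s=observe();print(s["eef_pos"],s["grip_width"],s["ft_force"])
im,d=capture("scene");cv2.imwrite("pics/s6.png",cv2.resize(im[150:350,150:450,::-1],None,fx=2.5,fy=2.5))
```

```text
[674.21173682 -18.1141827  372.00645761] 34.05229064966203 [0.62924646 0.23030568 0.36408584]
```

View pics/s6.png

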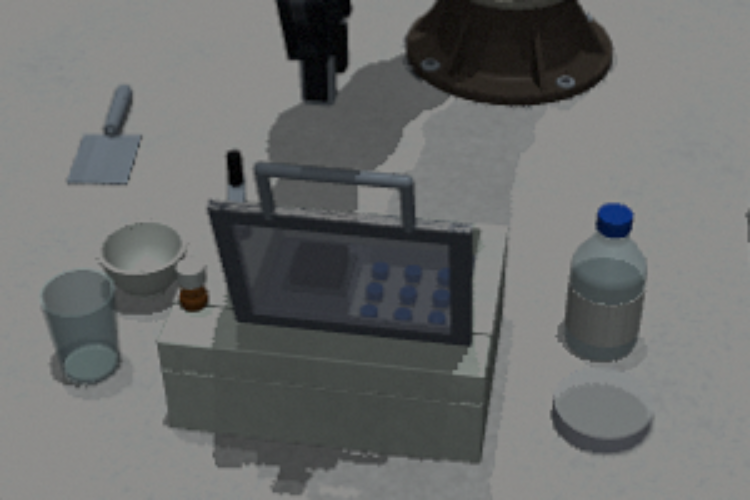

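Run:
```python
from h import *
s=observe();print(s["eef_pos"])
plan(line(s["eef_pos"],[537,-72,330],5)+line([537,-72,330],[537,-72,160],5),s,tgtR(4.8))
```

```text
[673.91710064 -18.15751671 370.31349339]
-0.0281 0.0085 0.0082 -0 0.003 -0.001; -0.0282 0.0085 0.0082 -0 0.003 -0.001; -0.0282 0.0084 0.0081 0 0 0; -0.0282 0.0084 0.0081 0 0 0; -0.0282 0.0084 0.0081 0 0 0
-0 0 0.034 0 0 0; -0 0 0.034 0 0 0; -0 0 0.034 0 0 0; -0 0 0.034 0 0 0; -0 0 0.034 0 0 0
```

Emit:
{"api": "servo_tool", "payload": {
  "commands": "-0.0281 0.0085 0.0082 0 0.003 0; -0.0282 0.0085 0.0082 0 0.003 0; -0.0282 0.0084 0.0081 0 0 0; -0.0282 0.0084 0.0081 0 0 0; -0.022 0.0084 0.0081 0 0 0",
  "jaw": 0,
  "newtons": 30
}}

```text
time: 10.45
eef_pos: [540.3, -69.3, 327.3]
tcp_rot: [[0.996, 0.086, 0.002], [0.086, -0.996, 0.003], [0.002, -0.003, -1.0]]
ft_force: [0.2, -0.1, 1.1]
grip_width: 0.2
```

Emit:
{"api": "servo_tool", "payload": {
  "commands": "0 0 0.03 0 0 0; 0 0 0.03 0 0 0; 0 0 0.03 0 0 0; 0 0 0.03 0 0 0; 0 0 0 0 0 0"
}}

```text
time: 10.87
eef_pos: [532.8, -74.6, 204.3]
tcp_rot: [[0.997, 0.079, 0.002], [0.079, -0.997, -0.003], [0.002, 0.003, -1.0]]
ft_force: [-0.8, 0.7, -0.3]
grip_width: 0.3
```

Run:
```python
from h import *
s=observe();print(s["eef_pos"],s["dq"].round(1))
im,d=capture("wrist");cv2.imwrite("pics/w7.png",cv2.convertScaleAbs(im[:,:,::-1],alpha=1.5));np.savez("w7.npz",im=im,d=d,p=wpose(s))
```

```text
[532.75450825 -74.58410976 204.25696197] [ 0.6 -3.1 -0.6 -3.1 -1.6  4.4  1.6]
```

View pics/w7.png

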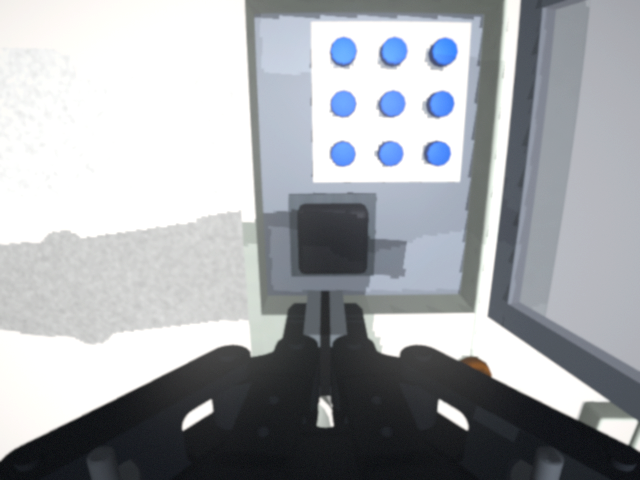

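Run:
```python
from h import *
q=np.load("w7.npz");P=q["p"];d=q["d"]
k=ray("wrist",[(333,239),(298,239),(369,239)],88,P);print(k.round(1))
K=np.array(camera_info("wrist")["K"])
def pt(u,v):
    D=np.median(d[v-5:v+6,u-5:u+6]);c=np.array([(u-K[0,2])/K[0,0]*D,(v-K[1,2])/K[1,1]*D,D,1]);return (P@c)[:3].round(1)
print(pt(333,239),pt(333,260),pt(320,220),"tube",pt(392,104),"tip?",pt(315,310))
s=observe();c=[537.5,-72.5]
plan(line(s["eef_pos"],[*c,160],3)+line([*c,160],[*c,132],2),s,tgtR(4.8))
```

```text
[[538.1 -71.   88. ]
 [516.4 -72.7  88. ]
 [560.3 -69.3  88. ]]
[538.  -70.8  88.5] [539.2 -84.5  88.6] [529.1 -59.5  88.4] tube [564.2  10.3  90.1] tip? [528.7 -64.  200.6]
0.0011 -0.0006 0.0156 0.002 -0.002 -0.002; 0.0012 -0.0006 0.0156 0.002 -0.002 -0.002; 0.0012 -0.0005 0.0156 0 0 0; -0 -0 0.014 0 0 0; -0 -0 0.014 0 0 0
```

Emit:
{"api": "servo_tool", "payload": {
  "commands": "0.0015 -0.0008 0.0156 0 0 -0.002; 0.0015 -0.0008 0.0156 0 0 -0.002; 0.0012 -0.0007 0.0156 0 0 0; 0 0 0.014 0 0 0; 0 0 0.008 0 0 0"
}}

```text
time: 11.33
eef_pos: [544.8, -71.7, 146.9]
tcp_rot: [[0.996, 0.083, 0.018], [0.083, -0.997, -0.004], [0.018, 0.006, -1.0]]
ft_force: [0.0, -0.9, -0.9]
grip_width: 0.1
```

Emit:
{"api": "servo_tool", "payload": {
  "commands": "0 0 0 0 0 0; 0 0 0 0 0 0; 0 0 0 0 0 0; 0 0 0 0 0 0; 0 0 0 0 0 0"
}}

```text
time: 11.75
eef_pos: [547.6, -71.5, 152.0]
tcp_rot: [[0.996, 0.083, 0.024], [0.083, -0.997, -0.005], [0.023, 0.007, -1.0]]
ft_force: [0.0, 0.5, -0.1]
grip_width: -0.0
```

Run:
```python
from h import *
s=observe();print(s["eef_pos"],s["joint_pos"].round(1),s["ft_force"],s["torque"])
c=[538,-71]
plan(line(s["eef_pos"],[*c,135],3)+[[*c,135]]*2,s,tgtR(4.8))
```

```text
[547.61027927 -71.53620808 152.01716416] [ 21.   26.4 -26.  106.9  15.5  48.7  -8. ] [ 0.00628144  0.4741989  -0.07024155] [-0.07690315 -0.01272004 -0.0554091 ]
-0.0033 -0.0005 0.0056 0.003 -0.012 -0; -0.0032 -0.0005 0.0056 0.003 -0.012 -0; -0.0032 -0.0004 0.0057 0 0 0; 0 0 0 0 0 0; 0 0 0 0 0 0
```

Emit:
{"api": "servo_tool", "payload": {
  "commands": "-0.0033 -0.0005 0.0056 0.003 -0.012 0; -0.0032 -0.0005 0.0056 0.003 -0.012 0; -0.0032 0 0.0057 0 0 0; 0 0 0 0 0 0; 0 0 0 0 0 0"
}}

```text
time: 12.17
eef_pos: [537.4, -71.6, 134.4]
tcp_rot: [[0.997, 0.082, -0.002], [0.082, -0.997, -0.001], [-0.002, 0.001, -1.0]]
ft_force: [-0.7, 0.5, 0.2]
grip_width: -0.2
```

Run:
```python
from h import *
s=observe();print(s["eef_pos"],s["joint_pos"].round(1),s["ft_force"],s["dq"].round(1))
c=[538,-71]
plan(line(s["eef_pos"],[*c,118],5),s,tgtR(4.8))
```

```text
[537.3781787  -71.58452474 134.35226936] [ 20.8  27.6 -25.7 108.1  15.8  47.9  -8.3] [-0.70339548  0.46297999  0.20965279] [ 0.1  0.6  0.1  1.3  0.2 -0.4 -0.2]
0.0001 -0.0001 0.0033 0 0.001 -0.001; 0.0001 -0.0001 0.0033 0 0.001 -0.001; 0.0001 -0.0001 0.0033 0 0 0; 0.0001 -0.0001 0.0033 0 0 0; 0.0001 -0.0001 0.0033 0 0 0
```

Emit:
{"api": "servo_tool", "payload": {
  "commands": "0 0 0.0033 0 0 0; 0 0 0.0033 0 0 0; 0 0 0.0033 0 0 0; 0 0 0.003 0 0 0; 0 0 0.001 0 0 0"
}}

```text
time: 12.58
eef_pos: [537.1, -71.6, 118.8]
tcp_rot: [[0.997, 0.082, -0.002], [0.082, -0.997, -0.001], [-0.002, 0.001, -1.0]]
ft_force: [0.5, -0.6, 1.1]
grip_width: 0.2
```

Emit:
{"api": "servo_tool", "payload": {
  "commands": "0 0 0 0 0 0; 0 0 0 0 0 0; 0 0 0 0 0 0; 0 0 0 0 0 0; 0 0 0 0 0 0"
}}

```text
time: 13.0
eef_pos: [537.2, -71.5, 118.6]
tcp_rot: [[0.997, 0.083, -0.003], [0.083, -0.997, -0.001], [-0.003, 0.001, -1.0]]
ft_force: [0.1, 0.5, 0.0]
grip_width: 0.0
```

Emit:
{"api": "servo_tool", "payload": {
  "commands": "0 0 0.002 0 0 0; 0 0 0.002 0 0 0; 0 0 0.002 0 0 0; 0 0 0.001 0 0 0; 0 0 0 0 0 0"
}}

```text
time: 13.42
eef_pos: [537.8, -71.5, 111.7]
tcp_rot: [[0.997, 0.083, -0.001], [0.083, -0.997, -0.001], [-0.001, 0.001, -1.0]]
ft_force: [-1.2, -0.4, 4.7]
grip_width: -0.1
```

Emit:
{"api": "servo_tool", "payload": {
  "commands": "0 0 0 0 0 0; 0 0 0 0 0 0; 0 0 0 0 0 0; 0 0 0 0 0 0; 0 0 0 0 0 0"
}}

```text
time: 13.83
eef_pos: [537.8, -71.5, 112.3]
tcp_rot: [[0.997, 0.083, -0.001], [0.083, -0.997, -0.001], [-0.001, 0.001, -1.0]]
ft_force: [-1.2, -0.4, 4.4]
grip_width: -0.3
```

Emit:
{"api": "servo_tool", "payload": {
  "commands": "0 0 0.003 0 0 0; 0 0 0.003 0 0 0; 0 0 0.0025 0 0 0; 0 0 0.001 0 0 0; 0 0 0 0 0 0"
}}

```text
time: 14.25
eef_pos: [537.8, -71.5, 103.4]
tcp_rot: [[0.997, 0.083, -0.0], [0.083, -0.997, -0.002], [-0.0, 0.002, -1.0]]
ft_force: [-2.3, -0.8, 6.9]
grip_width: 0.0
```

Emit:
{"api": "servo_tool", "payload": {
  "commands": "0 0 0 0 0 0; 0 0 0 0 0 0; 0 0 0 0 0 0; 0 0 0 0 0 0; 0 0 0 0 0 0"
}}

```text
time: 14.67
eef_pos: [537.8, -71.5, 104.6]
tcp_rot: [[0.997, 0.083, 0.0], [0.083, -0.997, -0.003], [-0.0, 0.003, -1.0]]
ft_force: [-3.0, -0.3, 7.8]
grip_width: -0.3
```

Emit:
{"api": "servo_tool", "payload": {
  "commands": "0 0 0.002 0 0 0; 0 0 0.001 0 0 0; 0 0 0.001 0 0 0; 0 0 0.001 0 0 0; 0 0 0.0005 0 0 0"
}}

```text
time: 15.08
eef_pos: [537.8, -71.4, 100.6]
tcp_rot: [[0.997, 0.082, 0.001], [0.082, -0.997, -0.003], [0.001, 0.004, -1.0]]
ft_force: [-2.9, 0.1, 9.0]
grip_width: -0.0
```

Emit:
{"api": "servo_tool", "payload": {
  "commands": "0 0 0.0003 0 0 0; 0 0 0.0003 0 0 0; 0 0 0.0003 0 0 0; 0 0 0.0003 0 0 0; 0 0 0.0003 0 0 0"
}}

```text
time: 15.5
eef_pos: [537.8, -71.4, 100.7]
tcp_rot: [[0.997, 0.082, 0.002], [0.082, -0.997, -0.004], [0.001, 0.005, -1.0]]
ft_force: [-3.0, -0.9, 9.1]
grip_width: -0.3
```

Run:
```python
from h import *
s=observe();print(s["eef_pos"],s["ft_force"])
im,d=capture("wrist");P=wpose(s);cv2.imwrite("pics/w8.png",cv2.convertScaleAbs(im[:,:,::-1],alpha=1.5));np.savez("w8.npz",im=im,d=d,p=P)
im2,d2=capture("top");cv2.imwrite("pics/t8.png",cv2.convertScaleAbs(im2[:,:,::-1],alpha=1.5))
b=(im[:,:,2].astype(int)-im[:,:,0]>60).astype(np.uint8)
n,l,st,ce=cv2.connectedComponentsWithStats(b)
K=np.array(camera_info("wrist")["K"])
for i in range(1,n):
    if st[i,4]>80:
        u,v=ce[i];D=np.median(d[(l==i)&(d>0)]);print(ce[i].round(),st[i,4],(P@[(u-K[0,2])/K[0,0]*D,(v-K[1,2])/K[1,1]*D,D,1])[:3].round(1))
print(observe()["eef_pos"],observe()["ft_force"])
```

```text
[537.77911222 -71.43180362 100.72678311] [-3.01639131 -0.8926593   9.13663232]
[345.   4.] 367 [534.9  30.  102.5]
[448.   5.] 414 [561.7  32.  102.8]
[545.   8.] 692 [587.   33.4 103. ]
[344.  92.] 2033 [536.7   8.8 102.5]
[443.  92.] 2005 [563.9  10.9 102.5]
[538.  94.] 2073 [590.1  12.5 102.6]
[343. 190.] 1723 [539.  -18.4 102.3]
[436. 190.] 1700 [566.5 -16.2 102.3]
[525. 189.] 1828 [592.9 -13.8 102.2]
[537.78478821 -71.44287883 100.75694069] [-2.76038824  0.09227679  8.31020373]
```

View pics/w8.png

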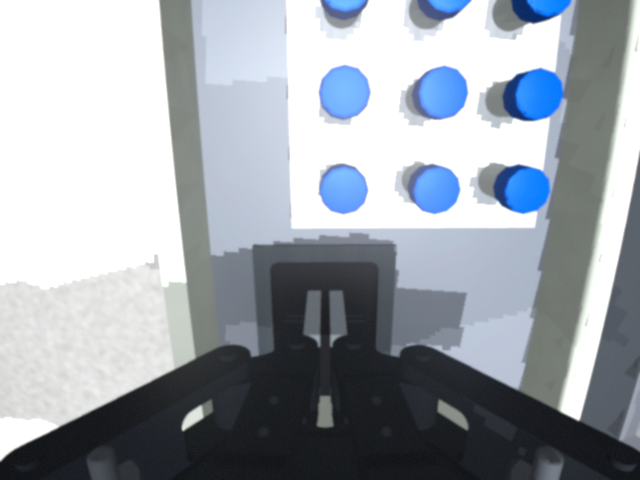

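View pics/t8.png

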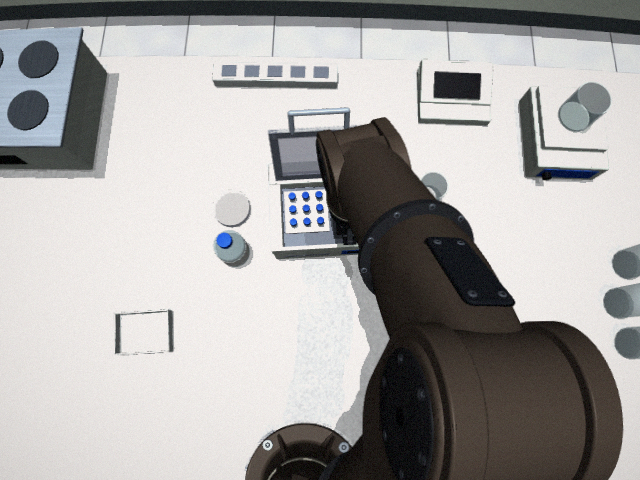

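Emit:
{"api": "servo_tool", "payload": {
  "commands": "0 0 0.0003 0 0 0; 0 0 0.0003 0 0 0; 0 0 0.0003 0 0 0; 0 0 0.0003 0 0 0; 0 0 0.0003 0 0 0"
}}

```text
time: 16.02
eef_pos: [537.8, -71.4, 101.0]
tcp_rot: [[0.997, 0.082, 0.002], [0.082, -0.997, -0.005], [0.002, 0.006, -1.0]]
ft_force: [-3.1, 0.1, 8.4]
grip_width: 0.1
```

Emit:
{"api": "servo_tool", "payload": {
  "commands": "0 0 0.0003 0 0 0; 0 0 0.0003 0 0 0; 0 0 0.0003 0 0 0; 0 0 0.0003 0 0 0; 0 0 0.0003 0 0 0"
}}

```text
time: 16.43
eef_pos: [537.7, -71.4, 101.2]
tcp_rot: [[0.997, 0.082, 0.003], [0.082, -0.997, -0.006], [0.002, 0.007, -1.0]]
ft_force: [-2.4, -0.4, 9.6]
grip_width: -0.4
```

Run:
```python
from h import *
s=observe();print(s["time"],s["eef_pos"],s["ft_force"])
im,d=capture("scene");cv2.imwrite("pics/s9.png",cv2.resize(im[150:350,150:450,::-1],None,fx=2.5,fy=2.5))
s=observe();print(s["time"],s["eef_pos"],s["ft_force"])
```

```text
16.4333 [537.74667856 -71.39119994 101.23916381] [-2.41486455 -0.43252641  9.61453428]
16.4833 [537.78376071 -71.38249442 101.25271683] [-3.01483979 -0.17655467  8.55230633]
```

View pics/s9.png

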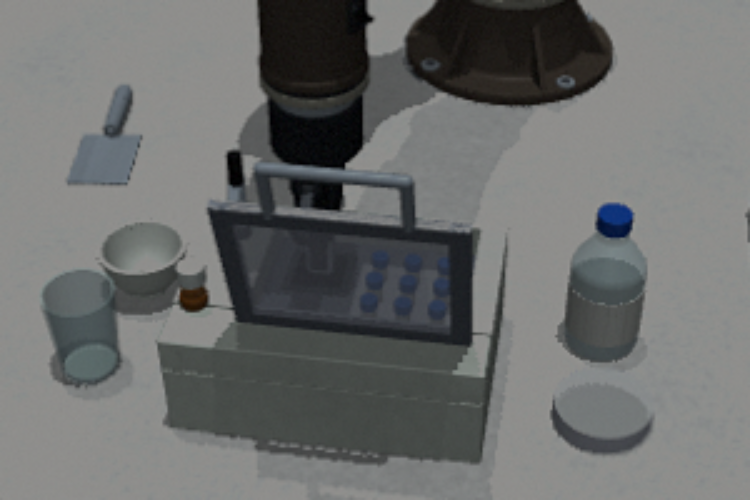

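Lid is open, latch peg unchanged at (235,165), bystanders unmoved, and the key is about 12 mm down. Handing in.

```bash
python3 -c "
from rig import *
print(finish_job());s=observe();print(s['time'],s['eef_pos'],s['ft_force'])"
```

```text
the job is handed in; nothing more can be done
None
the job is handed in; nothing more can be done
```

I swung the latch clear, lifted the lid back to its stop, and handed the job in with the closed fingers still holding the lift key about 12 mm down. The run took about 16.5 s of the 59 s.

- **Latch:** I pinched the peg and swung the lever to about 1.75 rad, worked out from the tool position and seen in the wrist image. It looked unchanged in the last scene picture.
- **Lid:** I raised it by the bar and let go at about 1.8 rad, just short of the stop. The last scene picture shows it still leaning open.
- **Key:** In the last readings the tool was 11.8 to 12.3 mm below the contact height, with 8.4 to 9.6 N on the wrist. About a second before hand-in, the tube caps measured 12.3 mm higher than before the press.
- **Bystanders:** None looked moved in the last pictures. I judged this by eye and took no measurements. The spatula and mortar were partly hidden from the top camera, but both were visible in the scene view.

Two things did not go exactly as planned:
- **Lid pull:** Midway through the lift the wrist force reached about 30 N, because my arc was a few millimetres too wide. I corrected the radius and the force dropped.
- **Key approach:** One move towards the key stopped about 20 mm short of where I wanted. I checked it and made up the distance before touching the key.

The hand-in gave no verdict and no final reading.

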